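Clear a mis-fed cartridge from the carousel and hold the belt tensioner back

ROBOT

A 7-joint arm with a two-finger parallel gripper is mounted at the origin on a cart in front of the work surface, level with it; the furniture and walls round the work are solid. World frame = base frame: x ahead of the robot, y to its left, z up, the work surface at z = 0. Lengths are in m, angles in rad, forces in N, time in s.
With the tool pointing down it reaches from about 0.4 to 0.85 m from the base axis. Payload 10.4 kg.
Tool frame: the origin (TCP) lies on the centre line of the jaws, within the pads' length; the fingertips stand 14 mm ahead of it and the grasp point (between the pads) lies 5 mm behind it; z points along the fingers, y is the line along which they close (so a half turn about z gives the same grasp; the last joint's range is limited). The gripper opens to 85 mm and grips with 20 to 120 N. Pads are 22 mm wide; open, the fingers measure 114 mm over their backs; the gripper's body (76 mm by 85 mm) begins 54 mm behind the grasp point. The pads swing forward as they close: fully open they stand 13 mm farther back than shut.
Start: joints at [-0.023, 0.332, -0.065, 1.46, 0.022, 1.35, -0.088], TCP at [0.625, 0, 0.245] pointing down, gripper open.
Joint ranges: [-2.6, 2.6], [-0.5, 2.12], [-1.47, 1.34], [0.16, 2.42], [-1.27, 4.41], [0.06, 2.06], [-2.6, 2.6]. Speed limits (rad/s): [2.22, 2.22, 2.79, 2.79, 3.14, 3.14, 3.14].

INTERFACE

Orientations are given as a unit quaternion [w, x, y, z].
In Python, from plant import bot, vision, order gives the robot as it stands. The module is installed in compiled form; this text tells all that it offers.
- The arm moves only by the tool send_rows, never from a script. Its argument "increments" is a list of rows, each an object with "offset": the shift along the tool's x, y, z in mm, a list of three; "angular": the turn, a rotation vector about the tool's x, y, z in degrees, a list of three. A call has 1 to 10 rows; each row is the pose to reach, as a shift and turn from the pose commanded when the call began, along the tool's axes at that moment; what a row does not reach only later rows make up. A row lasts 1/10 s, in which the tool goes at most 50 mm and 8.59 degrees, less where a joint would pass 70% of its speed; a pose out of reach is approached as far as the arm can. A call with a gripper value outside its range is refused whole. "grip" is the closure, from 0 (fully open) to 1 (shut), set as the call begins (left out, the last holds). The fingers move at their own pace and stop on an object; "grip_force" is the grip in N (left out, the last holds). Time passes only in rows, so rows that repeat a pose let the fingers close. It gives the time, the measured TCP pose, the force, the opening and the grip force at its end, in the units of the state.
- bot.get_state(): the state, without advancing time (a new reading comes with each control period).
- vision.camera(name): name is "scene" or "side" or "wrist"; returns the picture (400x640x3 uint8, red, green, blue); there is no depth.
- vision.camera_info(name): a dict with "fx", "fy", "cx", "cy" (pixels), "origin" and "attitude" of the camera in the world; the wrist camera has in their place "hand_eye" (4x4, takes a point from camera to tool coordinates, whose origin is the TCP and whose axes are the flange's). Camera axes: x right, y down, z forward; pixel columns grow to the right and rows downward; lengths in m; the calibration is good to about 2 mm. A picture is of the moment at which its call begins: read the wrist's pose just before it. camera_info takes no time and is no camera call.
- order.sign_off(): hands the job in; it is judged then, once.
The state is a dict: "time_s": time; "joints": joint angles; "qvel": joint speeds; "joint_efforts": joint torques, N m; "tool_pos": TCP position; "tcp_rot": TCP orientation; "force": force on the tool from outside, world axes, zero at the start; "torque": the same for the moment, N m; "gripper_width": finger opening in m; "gripper_force": force on a finger pad.
Only numpy, scipy, OpenCV 4.12 (cv2) and the standard library are available. Lean on these libraries where they do the work, as an engineer would, in place of code of your own. Each camera call takes 0.05 s, during which the arm holds its last target. There are 200 camera calls.

TASK

The sample carousel is ready for its new drive belt: first lift the cartridge that lies tipped over on the freely turning platter and set it down (do not drop it) in the orange reject tray, leaving the two standing cartridges upright on the platter and not knocking over or shoving the specimen cup and the label roll. Then push the red thumb tab of the sprung belt tensioner arm back, away from its rest stop, past the click of its ratchet and clearly beyond where the pawl would catch it, and finish while holding it there by the tab with the fingers, so that no load is on the pawl and a colleague can slip the belt on: the program ends with the arm still held, not let go.

Things in the scene. Friction and masses are not known exactly. Their poses are not given: they have to be found in the camera images.
- carousel: round sample carousel, fixed to the bench: white drum under a flat dark grey platter, 200 mm across, that turns freely about the upright axis at its slightest touch. Origin on the axis at bench height; the platter's top lies 42 mm above it, with a hub 26 mm across and 4 mm high in the middle
- tipped_cartridge: white plastic test cartridge with a closed blue lid (fixed shut), 32 to 33 mm (its x) by 36 mm (its y) by 56 mm (its z), about 30 g, lying on its side on the platter so that its y axis is upright and its x axis level; its middle is about 58 mm from the carousel's axis. Origin at the centre of its bottom end, z runs along its length to the lid. Grasp it across x (32 mm)
- tipped_mid (a point): the middle of the tipped cartridge (28 mm along its z from its bottom end), 18 mm above the platter at the start
- standing_cartridge_1: same kind of cartridge, 36 x 36 x 56 mm, standing upright on the platter; origin at the centre of its underside; must stay standing there
- standing_cartridge_2: as standing_cartridge_1; each stands about 58 mm from the axis, some 120 degrees round from the tipped one
- reject_tray: open orange tray fixed to the bench, 130 mm (its x) by 110 mm (its y), 30 mm high, walls and floor 4 mm. Origin at the centre of its underside
- tensioner: belt tensioner fixed to the bench: blue base plate 130 mm (its x) by 190 mm (its y), 10 mm thick. Origin at the centre of the underside. A sprung metal arm swings level over it about an upright pivot; a brass ratchet pawl stands on the plate's +y side
- tensioner_pivot (a point): point on the arm's upright pivot axis, 41 mm above the bench. The thumb tab is 120 mm from this axis
- tensioner_arm: level metal arm with an upright red thumb tab at its free end. Origin on the pivot axis, 14 mm above the bench; x runs along the arm to the tab (120 mm), y is the way to push. Tab: 36 mm along x, 8 mm thick in y, top 71 mm above the bench. Arm and black-flanged roller (28 mm across, 78 mm from the pivot) stay below 43 mm. Push the tab on its -y face or pinch it across its 8 mm
- tab_mid (a point): middle of the upper part of the thumb tab, 55 mm above the bench
- tension_angle (a joint): angle of the tensioner arm, rad: 0 at rest on its stop, growing as the tab is pushed back (anticlockwise seen from above, towards the arm's y axis), 0.66 at the hard end stop. Spring force at the tab: about 4 N at 0, 10 N at the end, up to 2 N more just before the click. The pawl clicks in at about 0.46 and would catch the arm at about 0.44; hold it beyond 0.50
- pawl (a joint): lift of the brass ratchet pawl, m: 0 when dropped in, up to about 0.006 while the arm's tooth passes under it
- specimen_cup: bystander: clear specimen cup with red cap, 56 mm across, 54 mm high, loose; origin at the centre of its underside
- label_roll: bystander: white roll of labels, 68 mm across, 40 mm high, loose; origin at the centre of its underside
Things that resemble listed ones, but are neither listed nor needed, are in the scene too. What is shaped like the standing_cartridge_1 but green or turquoise is not meant.

How it is judged:
On the way, in this order (a step that is already met when the one before it is completed fails the run):
1. the tipped cartridge is held in the fingers clear of the platter (z of tipped_mid in the frame of carousel above 0.08 m and contact force between the fingers and tipped_cartridge above 0.5 N), for 0.1 s.
2. the cartridge lies at rest in the reject tray, let go, while the tensioner arm is still at its rest stop (x of tipped_mid in the frame of reject_tray between -0.05 and 0.05 m and y of tipped_mid in the frame of reject_tray between -0.04 and 0.04 m and z of tipped_mid in the frame of reject_tray below 0.04 m and linear speed of tipped_cartridge below 0.03 m/s and contact force between the fingers and tipped_cartridge below 0.1 N and value of joint tension_angle below 0.15 rad), for 0.2 s.
At the end, for the whole second after the job is handed in: fingers press the thumb tab (over 2 N), arm beyond 0.50 rad, pawl dropped in (lift under 1.5 mm); tipped cartridge at rest, released, in the tray (middle within 50 mm in x, 40 mm in y of its centre, under 40 mm up); the other two upright within 0.2 rad on the platter (value of joint tension_angle above 0.5 rad and value of joint pawl below 0.0015 m and contact force between the fingers and tensioner_arm above 2 N and x of tipped_mid in the frame of reject_tray between -0.05 and 0.05 m and y of tipped_mid in the frame of reject_tray between -0.04 and 0.04 m and z of tipped_mid in the frame of reject_tray below 0.04 m and linear speed of tipped_cartridge below 0.03 m/s and contact force between the fingers and tipped_cartridge below 0.1 N and angle between each of standing_cartridge_1, standing_cartridge_2's own z axis and vertical below 0.2 rad and horizontal distance between each of standing_cartridge_1, standing_cartridge_2 and carousel below 0.1 m and z of each of standing_cartridge_1, standing_cartridge_2 in the frame of carousel above 0.035 m); the arm keeps its last pose, push and grip.
It fails at once if a standing cartridge is knocked over (angle between any of standing_cartridge_1, standing_cartridge_2's own z axis and vertical above 0.6 rad).
It fails at once if the cartridge is dropped (faster than 1.2 m/s) (linear speed of tipped_cartridge above 1.2 m/s).
It fails at once if the specimen cup or the label roll is shoved 30 mm or knocked over (distance of any of specimen_cup, label_roll from where it was at the start of the episode above 0.03 m or angle between any of specimen_cup, label_roll's own z axis and vertical above 0.6 rad).
It also fails if it takes over 50 s, if anything falls off the work surface, if the arm or the gripper's body presses on something with over 40 N, if the wrist force passes 120 N, or if a joint passes its speed limit or range.

## Working session

There is one attempt and no reset: what is moved stays moved. The work goes in short steps, Python scripts to look and compute and a tool call to move; the robot and the scene stay as the last step left them, time stands still between calls to the robot, and variables do not carry over. Pictures are saved under pics/ and viewed, at most 13 in all, crops included, and the job is handed in when it is done.

Besides the shell and the picture viewer there is one more tool, called after ">>>" in YAML: its name, and indented under it one key for each argument. send_rows: Moves the arm, as the interface text tells. Its arguments: {"type":"object","properties":{"increments":{"type":"array","items":{"type":"object","properties":{"offset":{"type":"array","items":{"type":"number"}},"angular":{"type":"array","items":{"type":"number"}}}}},"grip":{"type":"number"},"grip_force":{"type":"number"}},"required":["increments"]}

```bash
mkdir -p pics; cat > h.py <<'E'
import numpy as np, cv2
from scipy.spatial.transform import Rotation as R
from plant import bot, vision, order
def rot(q): return R.from_quat([q[1],q[2],q[3],q[0]]).as_matrix()
def cam(name, st=None):
    i=vision.camera_info(name)
    if name=='wrist':
        st=st or bot.get_state(); H=np.array(i['hand_eye']); Rt=rot(st['tcp_rot'])
        return i, Rt@H[:3,3]+np.array(st['tool_pos']), Rt@H[:3,:3]
    A=np.array(i['attitude']); A=rot(A) if A.size==4 else A.reshape(3,3)
    return i, np.array(i['origin']), A
def ray(c,u,v):
    i,o,A=c; d=A@np.array([(u-i['cx'])/i['fx'],(v-i['cy'])/i['fy'],1]); return o,d/np.linalg.norm(d)
def onz(c,u,v,z):
    o,d=ray(c,u,v); return o+d*(z-o[2])/d[2]
def proj(c,p):
    i,o,A=c; q=A.T@(np.array(p)-o); return np.array([i['fx']*q[0]/q[2]+i['cx'],i['fy']*q[1]/q[2]+i['cy']])
def snap(name,fn):
    c=cam(name); im=vision.camera(name); cv2.imwrite('pics/'+fn,im[:,:,::-1]); return c,im
E
python3 - <<'E'
from h import *
import json
for n in ('scene','side','wrist'):
    c,im=snap(n,n+'0.png'); print(n,c[0],c[1])
print(bot.get_state())
E
```

```text
scene {'fx': 384.549647954026, 'fy': 384.549647954026, 'cx': 323.37528392539963, 'cy': 197.7876512068217, 'origin': array([0.18632857, 0.66184218, 0.73216303]), 'attitude': array([ 0.09861412, -0.20969218,  0.89104866, -0.39030337])} [0.18632857 0.66184218 0.73216303]
side {'fx': 512.094193792444, 'fy': 512.094193792444, 'cx': 320.80614619244375, 'cy': 202.6066375533924, 'origin': array([-0.01567099, -0.77350582,  0.79362942]), 'attitude': array([-0.42551727,  0.85778373, -0.25341417,  0.13756232])} [-0.01567099 -0.77350582  0.79362942]
wrist {'fx': 343.5185650416013, 'fy': 343.5185650416013, 'cx': 321.1504166269822, 'cy': 195.3082242111182, 'hand_eye': array([[-2.49256781e-04, -9.61009639e-01, -2.76514759e-01,
         7.09235997e-02],
       [ 9.99999950e-01, -2.93146050e-04,  1.17387628e-04,
         5.99322298e-04],
       [-1.93869851e-04, -2.76514716e-01,  9.61009664e-01,
        -1.28688167e-01],
       [ 0.00000000e+00,  0.00000000e+00,  0.00000000e+00,
         1.00000000e+00]])} [0.62545455 0.07088481 0.37327251]
{'time_s': 0.15, 'joints': array([-0.02259886,  0.33273811, -0.06472697,  1.46072093,  0.02159039,
        1.34988155, -0.08850098]), 'qvel': array([ 0.00059063, -0.00185697,  0.00032835, -0.00199906,  0.00028493,
       -0.00123325,  0.00027434]), 'joint_efforts': array([ 1.13752249e-03, -6.25829744e+01,  4.95374459e-02, -3.91853535e+01,
        1.63436425e-02,  7.44175835e-03, -2.63868424e-05]), 'tool_pos': array([6.24747133e-01, 2.02471978e-05, 2.44704738e-01]), 'tcp_rot': array([-3.63373146e-04,  7.07093390e-01,  7.07119976e-01, -3.81102232e-04]), 'force': array([0.33126474, 0.39943816, 0.02311444]), 'torque': array([ 0.02243563, -0.01224166,  0.00802934]), 'gripper_force': 0.0, 'gripper_width': 0.0854593011363181}
```

View pics/scene0.png

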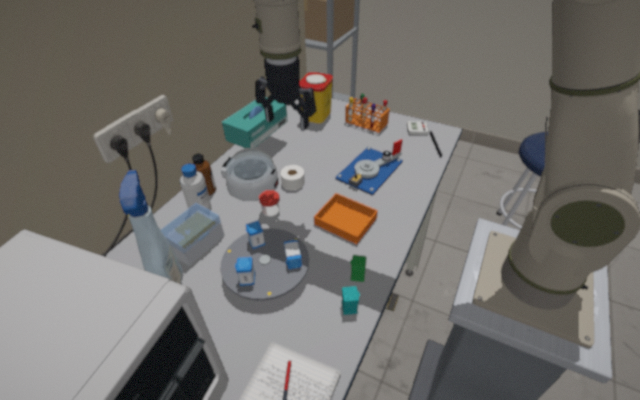

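View pics/side0.png

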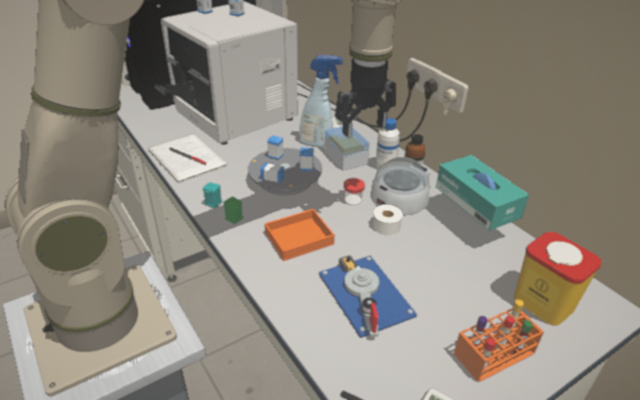

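View pics/wrist0.png

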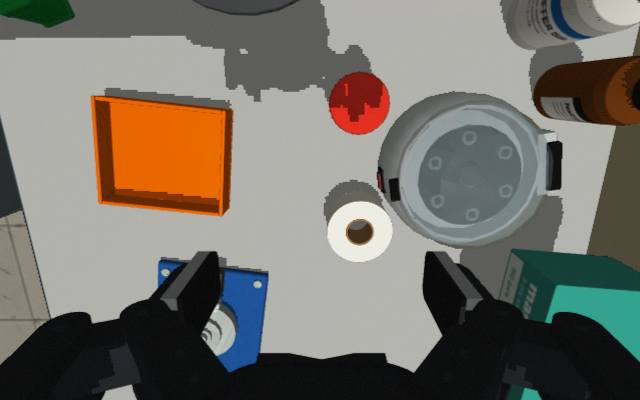

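The scene view shows the platter at about (265,265). Its three cartridges are at (255,234), (244,270) and (292,256). The tray is at (346,218), the tensioner at (370,170) with its red tab at (397,147), the cup at (269,203) and the roll at (292,177). The green (357,267) and turquoise (350,300) boxes are decoys. In the side view the lying cartridge looks to be the one at (271,172), with standing ones at (275,148) and (307,157). The wrist view shows the tray, cup and roll, with the platter only at its top edge.

```bash
python3 - <<'E'
from h import *
s=cam('scene'); d=cam('side'); 
def xy(c,pts,z): return [tuple(np.round(onz(c,u,v,z)[:2],3)) for u,v in pts]
print('platter scene',xy(s,[(265,262)],.046),'side',xy(d,[(285,170)],.042))
print('carts scene',xy(s,[(255,234),(244,270),(292,256)],.07),'side',xy(d,[(275,148),(307,157),(271,172)],.07))
print('tray scene',xy(s,[(346,212)],.03),'side',xy(d,[(299,232)],.03))
print('plate',xy(s,[(370,170)],.01),xy(d,[(366,295)],.01))
print('tab',xy(s,[(397,147)],.055),xy(d,[(374,318)],.055))
print('cup',xy(s,[(269,198)],.054),xy(d,[(355,185)],.054),'roll',xy(s,[(292,172)],.04),xy(d,[(388,214)],.04))
a=cv2.imread('pics/scene0.png')[215:310,205:325]; b=cv2.imread('pics/side0.png')[125:205,235:335]
cv2.imwrite('pics/c1.png',np.hstack([cv2.resize(a,(400,317)),cv2.resize(b,(396,317))]))
E
```

```text
platter scene [(np.float64(0.553), np.float64(0.245))] side [(np.float64(0.549), np.float64(0.225))]
carts scene [(np.float64(0.605), np.float64(0.201)), (np.float64(0.568), np.float64(0.297)), (np.float64(0.496), np.float64(0.219))] side [(np.float64(0.56), np.float64(0.297)), (np.float64(0.61), np.float64(0.211)), (np.float64(0.493), np.float64(0.198))]
tray scene [(np.float64(0.462), np.float64(0.005))] side [(np.float64(0.454), np.float64(-0.001))]
plate [(np.float64(0.479), np.float64(-0.209))] [(np.float64(0.478), np.float64(-0.225))]
tab [(np.float64(0.428), np.float64(-0.295))] [(np.float64(0.427), np.float64(-0.31))]
cup [(np.float64(0.654), np.float64(0.069))] [(np.float64(0.655), np.float64(0.056))] roll [(np.float64(0.665), np.float64(-0.066))] [(np.float64(0.663), np.float64(-0.067))]
```

View pics/c1.png

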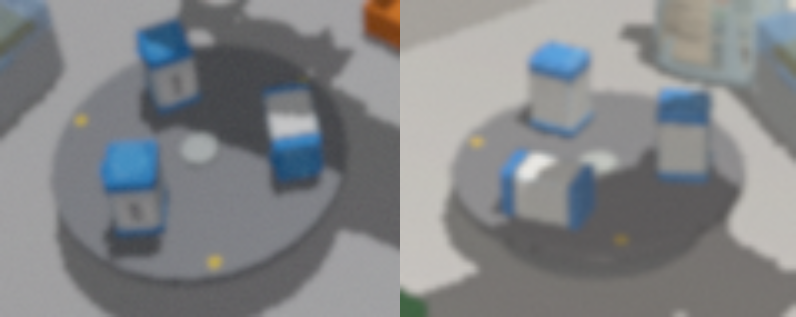

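The crop confirms it. The lying cartridge is at scene (292,256) / side (271,172), near world (0.495,0.21), with its lid pointing roughly to +x, −y or similar. Next I'll take a wrist close view.

>>> send_rows:
  increments:
    - {"offset":[40,-22,0]}
    - {"offset":[80,-44,0]}
    - {"offset":[120,-66,0]}
    - {"offset":[155,-88,0]}
    - {"offset":[180,-105,0]}
    - {"offset":[180,-105,0]}
    - {"offset":[180,-105,0]}

```text
schema error: expected keys offset, angular
```

```bash
python3 - <<'E'
from h import *
c,im=snap('wrist','w1.png'); st=bot.get_state(); print(st['tool_pos'],st['tcp_rot'],st['time_s'])
E
```

```text
[6.24785849e-01 9.08307687e-06 2.44836925e-01] [-2.91001700e-04  7.07093343e-01  7.07120091e-01 -3.09363813e-04] 0.2
```

View pics/w1.png

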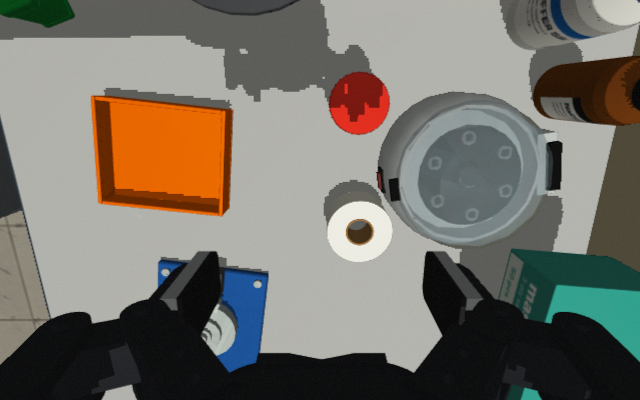

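The call was refused because every row needs both keys, so this is the same view as before: tray at (165,155), cup at (359,103) and roll at (360,231). I'll resend it.

>>> send_rows:
  increments:
    - {"offset":[40,-22,0],"angular":[0,0,0]}
    - {"offset":[80,-44,0],"angular":[0,0,0]}
    - {"offset":[120,-66,0],"angular":[0,0,0]}
    - {"offset":[155,-88,0],"angular":[0,0,0]}
    - {"offset":[180,-105,0],"angular":[0,0,0]}
    - {"offset":[180,-105,0],"angular":[0,0,0]}
    - {"offset":[180,-105,0],"angular":[0,0,0]}

```text
time_s: 0.9
tool_pos: [0.5199, 0.1802, 0.2453]
tcp_rot: [0.0, 0.707, 0.708, -0.0]
force: [0.0, -0.4, -0.6]
gripper_width: 0.0855
gripper_force: 0.0
```

```bash
python3 - <<'E'
from h import *
c,im=snap('wrist','w2.png'); st=bot.get_state(); print(st['tool_pos'],st['tcp_rot'],st['time_s'])
np.save('w2c.npy',np.c_[c[2],c[1]])
E
```

```text
[0.52039655 0.17917697 0.24527462] [ 2.64280499e-04  7.07352851e-01  7.06860568e-01 -1.06872814e-04] 0.95
```

View pics/w2.png

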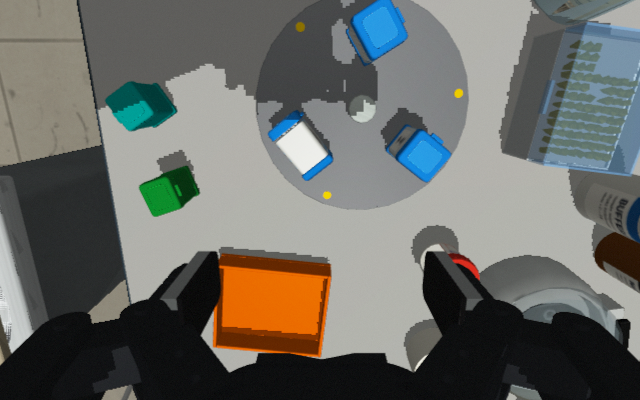

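The wrist view shows the lying cartridge at (302,146), with its white top face and blue ends running from (283,122) to (322,168). The standing ones are at (378,27) and (420,153), the hub at (362,109) and the tray at (272,305).

```bash
python3 - <<'E'
from h import *
i=vision.camera_info('wrist'); M=np.load('w2c.npy'); c=(i,M[:,3],M[:,:3])
im=cv2.imread('pics/w2.png'); hsv=cv2.cvtColor(im,cv2.COLOR_BGR2HSV); H,S,V=cv2.split(hsv)
def show(n,m,z,roi):
    r=np.zeros_like(m); x0,y0,x1,y1=roi; r[y0:y1,x0:x1]=1
    m=(m&r).astype(np.uint8); k,lab,stt,_=cv2.connectedComponentsWithStats(m); j=1+np.argmax(stt[1:,4]); 
    ct=max(cv2.findContours((lab==j).astype(np.uint8),0,cv2.CHAIN_APPROX_NONE)[0],key=cv2.contourArea)[:,0,:]
    P=np.array([onz(c,u,v,z)[:2] for u,v in ct],np.float32)*1000
    rr=cv2.minAreaRect(P); print(n,stt[j],'rect mm',np.round(rr[0],1),np.round(rr[1],1),round(rr[2],1)); print(np.round(cv2.boxPoints(rr)).tolist())
    return P
one=np.ones_like(H)
w=((S<40)&(V>150)).astype(np.uint8); b=((H>95)&(H<125)&(S>150)).astype(np.uint8)
show('white',w,.078,(265,105,340,185)); show('all',w|b,.078,(265,100,340,185))
show('st1',b,.098,(330,0,420,70)); show('st2',b,.098,(380,115,460,190))
o=((H>5)&(H<20)&(S>180)).astype(np.uint8); show('tray',o,.03,(205,240,340,365))
y=onz(c,362,109,.046); print('hub',y)
for p in [(257,105),(468,105),(360,208)]: print(onz(c,*p,.042))
print(im[118:175:4,270:335:5].max(axis=2))
E
```

```text
white [ 276  122   51   53 1453] rect mm [503.1 208.5] [30.  37.8] 39.0
[[480.0, 214.0], [503.0, 184.0], [527.0, 203.0], [503.0, 233.0]]
all [ 268  110   65   71 2145] rect mm [504.2 210.8] [35.1 54.5] 38.2
[[474.0, 221.0], [507.0, 179.0], [535.0, 200.0], [501.0, 243.0]]
st1 [ 351    0   57   61 2259] rect mm [563.5 299.8] [34.6 34.4] 31.7
[[540.0, 305.0], [558.0, 276.0], [587.0, 294.0], [569.0, 324.0]]
st2 [ 396  129   55   53 1741] rect mm [603.5 206.5] [34.1 36.1] 52.6
[[579.0, 204.0], [608.0, 182.0], [628.0, 209.0], [600.0, 231.0]]
tray [  213   254   118   103 10315] rect mm [461.5  18. ] [124.9 129.3] 83.7
[[390.0, -37.0], [519.0, -51.0], [533.0, 73.0], [404.0, 87.0]]
hub [0.55839358 0.23989902 0.046     ]
[0.46056366 0.24330009 0.042     ]
[0.65786766 0.24348377 0.042     ]
[0.56013128 0.14208846 0.042     ]
[[108  67  66 110 124 123  96  66 132 138 137 141 138]
 [ 82  69 141 218 220 225 148  86  67 138 137 137 139]
 [132 134 217 220 226 165 235 176  76 139 140 138 142]
 [135 216 219 220 158 235 235 228  97  65 140 140 140]
 [208 219 224 173 236 235 236 236 204  75  67 143 141]
 [150 216 153 235 234 236 236 236 236 154  67 130 142]
 [137 131 235 235 235 235 237 237 237 224  73  65 141]
 [137 138 220 236 236 236 236 236 237 237 193  79 142]
 [139 137 140 232 236 236 236 237 237 238 235 113 115]
 [138 139 141 184 236 237 237 237 238 237 238 216  85]
 [162 137 140 140 221 237 237 238 238 238 239 188 202]
 [178 138 139 138 135 233 238 237 238 239 188 217 171]
 [178 166 138 140 138 171 237 238 238 191 217 168 146]
 [178 179 138 139 140 143 219 238 194 217 164 144 144]
 [178 178 177 141 141 140 143 194 216 160 145 144 148]]
```

>>> send_rows:
  increments:
    - {"offset":[6,-3,20],"angular":[0,0,-8]}
    - {"offset":[12,-6,40],"angular":[0,0,-16]}
    - {"offset":[18,-10,60],"angular":[0,0,-24]}
    - {"offset":[24,-13,80],"angular":[0,0,-32]}
    - {"offset":[30,-16,95],"angular":[0,0,-38.5]}
    - {"offset":[30,-16,100],"angular":[0,0,-38.5]}
    - {"offset":[30,-16,100],"angular":[0,0,-38.5]}
  grip: 0.35
  grip_force: 20

```text
time_s: 1.65
tool_pos: [0.5044, 0.2086, 0.1448]
tcp_rot: [-0.0, 0.437, 0.9, -0.001]
force: [0.6, -0.6, 0.7]
gripper_width: 0.0557
gripper_force: 0.0
```

```bash
python3 - <<'E'
from h import *
c,im=snap('wrist','w3.png'); st=bot.get_state(); print(st['tool_pos'],st['tcp_rot'],st['gripper_width'])
b=cv2.cvtColor(im,cv2.COLOR_RGB2HSV); w=((b[...,1]<40)&(b[...,2]>150)).astype(np.uint8)
ex=proj(c,[.504,.2095,.078]); print('expected px',ex)
k,lab,s,_=cv2.connectedComponentsWithStats(w); j=lab[int(ex[1]),int(ex[0])]; print(s[j])
ct=max(cv2.findContours((lab==j).astype(np.uint8),0,1)[0],key=cv2.contourArea)[:,0,:]
P=np.array([onz(c,u,v,.078)[:2] for u,v in ct],np.float32)*1000; r=cv2.minAreaRect(P);print(r)
T=rot(st['tcp_rot']); print('tool y',T[:,1],'offset tool mm',T.T@(np.r_[np.array(r[0])/1000,.078]-st['tool_pos'])*1000)
E
```

```text
[0.50481556 0.20887503 0.14558321] [ 1.66392816e-04  4.36670762e-01  8.99621370e-01 -9.36555935e-05] 0.05533286170500276
expected px [320.02716273 216.33762005]
[    0     0   484   394 88774]
((479.9848937988281, 150.0519256591797), (282.1904296875, 282.1873779296875), 23.679141998291016)
tool y [ 7.85676729e-01  6.18637274e-01 -2.31913913e-05] offset tool mm [-30.82900825 -55.89747116  67.59625784]
```

View pics/w3.png

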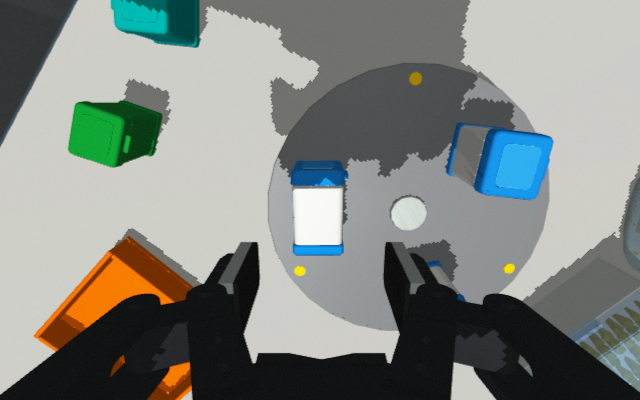

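The cartridge is centred between the fingers at (318,215), square to them, with its white top spanning columns 294–343. I'll descend and close.

>>> send_rows:
  increments:
    - {"offset":[0,0,20],"angular":[0,0,0]}
    - {"offset":[0,0,40],"angular":[0,0,0]}
    - {"offset":[0,0,58],"angular":[0,0,0]}
    - {"offset":[0,0,72],"angular":[0,0,0]}
    - {"offset":[0,0,81],"angular":[0,0,0]}
    - {"offset":[0,0,81],"angular":[0,0,0]}
    - {"offset":[0,0,81],"angular":[0,0,0]}

```text
time_s: 2.4
tool_pos: [0.5045, 0.2101, 0.065]
tcp_rot: [0.0, 0.435, 0.901, 0.0]
force: [-0.1, 0.1, -0.1]
gripper_width: 0.0557
gripper_force: 0.0
```

>>> send_rows:
  increments:
    - {"offset":[0,0,0],"angular":[0,0,0]}
    - {"offset":[0,0,0],"angular":[0,0,0]}
    - {"offset":[0,0,0],"angular":[0,0,0]}
    - {"offset":[0,0,0],"angular":[0,0,0]}
    - {"offset":[0,0,0],"angular":[0,0,0]}
    - {"offset":[0,0,0],"angular":[0,0,0]}
  grip: 1
  grip_force: 25

```text
time_s: 3.0
tool_pos: [0.5046, 0.2102, 0.0652]
tcp_rot: [0.001, 0.434, 0.901, 0.001]
force: [-0.8, 0.0, 6.1]
gripper_width: 0.0314
gripper_force: 28.3
```

>>> send_rows:
  increments:
    - {"offset":[0,0,-10],"angular":[0,0,0]}
    - {"offset":[0,0,-30],"angular":[0,0,0]}
    - {"offset":[0,0,-55],"angular":[0,0,0]}
    - {"offset":[0,0,-80],"angular":[0,0,0]}
    - {"offset":[0,0,-100],"angular":[0,0,0]}
    - {"offset":[0,0,-110],"angular":[0,0,0]}
    - {"offset":[0,0,-110],"angular":[0,0,0]}

```text
time_s: 3.7
tool_pos: [0.5046, 0.2103, 0.1758]
tcp_rot: [0.001, 0.434, 0.901, 0.001]
force: [0.3, 0.5, -0.7]
gripper_width: 0.0317
gripper_force: 27.6
```

```bash
python3 - <<'E'
from h import *
st=bot.get_state(); print(st['tool_pos'],st['gripper_width'],st['gripper_force'])
i=vision.camera_info('wrist'); H=np.array(i['hand_eye']); Rt=rot([0,.70711,.70711,0]); c0=(i,Rt@H[:3,3]+[.6248,0,.2448],Rt@H[:3,:3])
for n,c in (('wrist0',c0),('scene0',cam('scene')),('side0',cam('side'))):
    h=cv2.cvtColor(cv2.imread(f'pics/{n}.png'),cv2.COLOR_BGR2HSV); 
    m=((h[...,0]>4)&(h[...,0]<22)&(h[...,1]>170)&(h[...,2]>90)).astype(np.uint8)
    u,v=proj(c,[.46,.0,.01]).astype(int); k,lab,s,_=cv2.connectedComponentsWithStats(m); j=lab[v,u]
    ct=max(cv2.findContours((lab==j).astype(np.uint8),0,1)[0],key=cv2.contourArea)[:,0,:]
    for z in (.03,.0):
        P=np.array([onz(c,a,b,z)[:2] for a,b in ct],np.float32)*1000; r=cv2.minAreaRect(P)
        print(n,s[j],z,np.round(r[0]),np.round(r[1]),r[2])
    q=cv2.approxPolyDP(cv2.convexHull(ct),4,True)[:,0]; print([(a.tolist(),np.round(onz(c,*a,.03)[:2]*1000).tolist()) for a in q])
E
```

```text
[0.50462971 0.2103034  0.17581582] 0.03170021537382494 27.64566421508789
wrist0 [   91    96   142   120 14616] 0.03 [466.  11.] [111. 136.] 83.706298828125
wrist0 [   91    96   142   120 14616] 0.0 [452.   6.] [121. 148.] 83.706298828125
[([91, 96], [405.0, 71.0]), ([232, 110], [539.0, 58.0]), ([229, 200], [529.0, -34.0]), ([223, 213], [522.0, -48.0]), ([99, 203], [393.0, -37.0])]
scene0 [ 315  195   61   48 1742] 0.03 [456.  22.] [123. 133.] 83.62886047363281
scene0 [ 315  195   61   48 1742] 0.0 [468.  -6.] [128. 139.] 83.62886047363281
[([335, 195], [516.0, -42.0]), ([375, 211], [396.0, -31.0]), ([356, 242], [398.0, 88.0]), ([315, 222], [517.0, 72.0])]
side0 [ 266  218   67   33 1148] 0.03 [457.   6.] [105. 124.] 83.74386596679688
side0 [ 266  218   67   33 1148] 0.0 [475.  36.] [109. 128.] 83.74385833740234
[([332, 235], [513.0, -50.0]), ([283, 250], [392.0, -34.0]), ([266, 225], [402.0, 62.0]), ([311, 218], [505.0, 28.0])]
```

>>> send_rows:
  increments:
    - {"offset":[-16,-20,0],"angular":[0,0,5]}
    - {"offset":[-40,-49,0],"angular":[0,0,13]}
    - {"offset":[-66,-80,0],"angular":[0,0,21]}
    - {"offset":[-92,-112,0],"angular":[0,0,29]}
    - {"offset":[-114,-139,20],"angular":[0,0,37]}
    - {"offset":[-128,-156,40],"angular":[0,0,44]}
    - {"offset":[-128.6,-156.8,65],"angular":[0,0,44]}
    - {"offset":[-128.6,-156.8,90],"angular":[0,0,44]}
    - {"offset":[-128.6,-156.8,90],"angular":[0,0,44]}

```text
time_s: 4.6
tool_pos: [0.4584, 0.0113, 0.0807]
tcp_rot: [-0.002, 0.74, 0.672, -0.003]
force: [-0.3, 0.5, 0.2]
gripper_width: 0.0316
gripper_force: 27.5
```

```bash
python3 - <<'E'
from h import *
c,im=snap('wrist','w4.png'); st=bot.get_state(); print(st['tool_pos'],st['tcp_rot'],st['gripper_width'])
E
```

```text
[0.45969004 0.01159796 0.08266455] [-0.00133068  0.74018338  0.67240147 -0.0017479 ] 0.03185664307663221
```

View pics/w4.png

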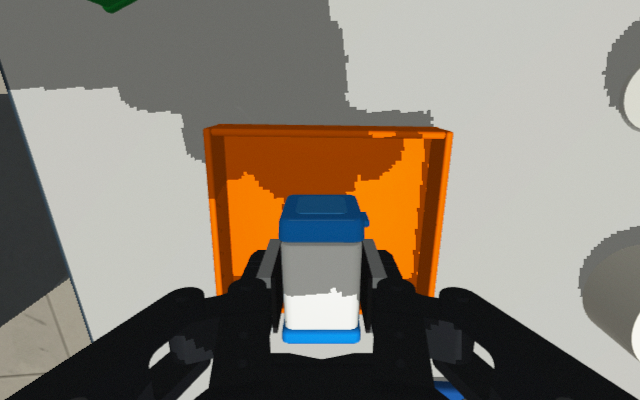

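The cartridge is held at (320,270), centred and square over the tray (columns 206–452). Lower it gently.

>>> send_rows:
  increments:
    - {"offset":[0,2,15],"angular":[0,0,0]}
    - {"offset":[0,3,30],"angular":[0,0,0]}
    - {"offset":[0,3,42],"angular":[0,0,0]}
    - {"offset":[0,3,50],"angular":[0,0,0]}
    - {"offset":[0,3,54],"angular":[0,0,0]}
    - {"offset":[0,3,56],"angular":[0,0,0]}
    - {"offset":[0,3,56],"angular":[0,0,0]}
    - {"offset":[0,3,56],"angular":[0,0,0]}

```text
time_s: 5.45
tool_pos: [0.4647, 0.0115, 0.0287]
tcp_rot: [0.0, 0.74, 0.672, 0.0]
force: [-0.8, 0.2, 0.9]
gripper_width: 0.0314
gripper_force: 27.6
```

>>> send_rows:
  increments:
    - {"offset":[0,0,1],"angular":[0,0,0]}
    - {"offset":[0,0,1.5],"angular":[0,0,0]}
    - {"offset":[0,0,1.5],"angular":[0,0,0]}

```text
time_s: 5.75
tool_pos: [0.4646, 0.0115, 0.0272]
tcp_rot: [0.0, 0.74, 0.672, 0.0]
force: [-1.5, -0.3, 5.4]
gripper_width: 0.0311
gripper_force: 28.1
```

>>> send_rows:
  increments:
    - {"offset":[0,0,0],"angular":[0,0,0]}
    - {"offset":[0,0,0],"angular":[0,0,0]}
    - {"offset":[0,0,0],"angular":[0,0,0]}
    - {"offset":[0,0,0],"angular":[0,0,0]}
    - {"offset":[0,0,0],"angular":[0,0,0]}
    - {"offset":[0,0,0],"angular":[0,0,0]}
  grip: 0.35

```text
time_s: 6.35
tool_pos: [0.4643, 0.0115, 0.0268]
tcp_rot: [0.0, 0.74, 0.672, 0.0]
force: [0.5, -0.1, 0.1]
gripper_width: 0.0555
gripper_force: 0.0
```

>>> send_rows:
  increments:
    - {"offset":[0,0,-15],"angular":[0,0,0]}
    - {"offset":[0,0,-45],"angular":[0,0,0]}
    - {"offset":[0,0,-85],"angular":[0,0,0]}
    - {"offset":[-20,0,-125],"angular":[0,0,0]}
    - {"offset":[-60,0,-160],"angular":[0,0,0]}
    - {"offset":[-105,0,-185],"angular":[0,0,0]}
    - {"offset":[-140,-5,-200],"angular":[0,0,0]}
    - {"offset":[-160,-10,-200],"angular":[0,0,0]}
    - {"offset":[-160,-10,-200],"angular":[0,0,0]}
    - {"offset":[-160,-10,-200],"angular":[0,0,0]}

```text
time_s: 7.35
tool_pos: [0.439, -0.1466, 0.2267]
tcp_rot: [-0.0, 0.74, 0.672, 0.0]
force: [-0.3, 1.2, 0.7]
gripper_width: 0.0556
gripper_force: 0.0
```

```bash
python3 - <<'E'
from h import *
c,im=snap('wrist','w5.png'); st=bot.get_state(); print(st['tool_pos'],st['tcp_rot'],st['gripper_width'])
np.save('w5c.npy',np.c_[c[2],c[1]])
E
```

```text
[ 0.43913485 -0.14592353  0.22651916] [-2.79584642e-04  7.39926365e-01  6.72687814e-01  2.44158313e-05] 0.0554729375279062
```

View pics/w5.png

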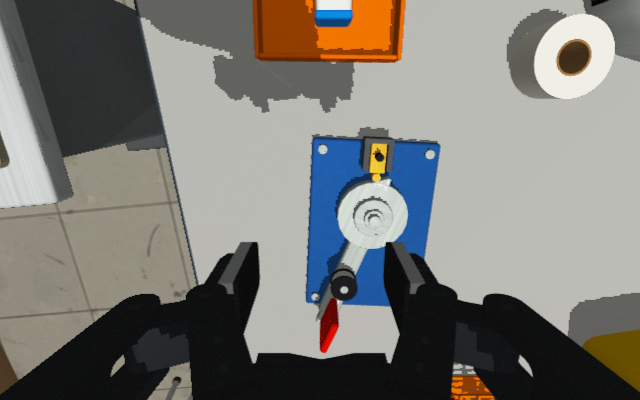

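The cartridge lies in the tray at (333,10) and the tray is undisturbed. The tensioner pivot is at (373,219), the roller at (343,283) and the red tab at (330,325), with the pawl at (377,157) on the +y side. The push is therefore towards +x (image right).

```bash
python3 - <<'E'
from h import *
i=vision.camera_info('wrist'); M=np.load('w5c.npy'); c=(i,M[:,3],M[:,:3]); s=cam('scene'); d=cam('side')
f=lambda c,u,v,z:np.round(onz(c,u,v,z)[:2]*1000,1)
print('pivot@41',f(c,373,219,.041),'@36',f(c,373,219,.036),'roller@43',f(c,343,283,.043))
for n,cc in (('w5',c),('scene0',s),('side0',d)):
    h=cv2.cvtColor(cv2.imread(f'pics/{n}.png'),cv2.COLOR_BGR2HSV); m=(((h[...,0]<4)|(h[...,0]>174))&(h[...,1]>140)&(h[...,2]>70)).astype(np.uint8)
    k,lab,S,C=cv2.connectedComponentsWithStats(m); e=proj(cc,[.42,-.30,.055])
    J=[j for j in range(1,k) if S[j,4]>15 and np.hypot(*(C[j]-e))<60]
    for j in J:
        ct=max(cv2.findContours((lab==j).astype(np.uint8),0,1)[0],key=cv2.contourArea)
        print(n,S[j],C[j],f(cc,*C[j],.055),'hull@71',[f(cc,*p,.071).tolist()+p.tolist() for p in cv2.approxPolyDP(cv2.convexHull(ct)[:,0],1.5,True)[:,0]])
for p in [(313,136),(438,144),(425,306),(307,300)]: print('plate',f(c,*p,.01))
E
```

```text
pivot@41 [ 485.5 -194.6] @36 [ 486.1 -196.5] roller@43 [ 450.9 -260.2]
w5 [320 298  19  55 677] [328.40177253 325.24519941] [ 432.1 -300. ] hull@71 [[440.8, -258.7, 334, 298], [442.4, -262.1, 336, 301], [442.0, -289.8, 338, 326], [427.8, -317.5, 326, 351], [423.7, -318.3, 322, 352], [422.1, -314.6, 320, 349], [426.4, -280.4, 321, 319], [438.0, -258.5, 331, 298]]
scene0 [362  98   5   5  17] [363.94117647 100.23529412] [ 629.1 -520.4] hull@71 [[621.4, -509.0, 365, 98], [610.5, -482.4, 365, 102], [620.0, -477.9, 362, 102]]
scene0 [393 141   8  14  74] [396.59459459 147.01351351] [ 429.6 -294.3] hull@71 [[424.8, -306.1, 400, 141], [412.6, -260.4, 399, 150], [421.8, -233.9, 393, 154], [435.8, -283.2, 394, 144]]
side0 [372 303   6  24  67] [374.34328358 312.55223881] [ 436.  -300.1] hull@71 [[406.3, -334.6, 374, 326], [436.9, -289.8, 372, 303], [440.1, -291.8, 374, 303], [426.7, -317.6, 377, 315]]
plate [ 434.7 -112.8]
plate [ 558.6 -132.8]
plate [ 543.1 -318.5]
plate [ 408.6 -297.5]
```

>>> send_rows:
  increments:
    - {"offset":[-15,1,0],"angular":[0,0,3]}
    - {"offset":[-45,3,0],"angular":[0,0,8]}
    - {"offset":[-85,6,0],"angular":[0,0,13]}
    - {"offset":[-125,9,20],"angular":[0,0,18]}
    - {"offset":[-150,11,50],"angular":[0,0,20]}
    - {"offset":[-157,11.3,80],"angular":[0,0,20.2]}
    - {"offset":[-157,11.3,97],"angular":[0,0,20.2]}
    - {"offset":[-157,11.3,97],"angular":[0,0,20.2]}
    - {"offset":[-157,11.3,97],"angular":[0,0,20.2]}

```text
time_s: 8.3
tool_pos: [0.4355, -0.3042, 0.1301]
tcp_rot: [-0.0, 0.847, 0.532, -0.0]
force: [0.2, 0.5, 0.3]
gripper_width: 0.0556
gripper_force: 0.0
```

```bash
python3 - <<'E'
from h import *
c,im=snap('wrist','w6.png'); st=bot.get_state(); print(st['tool_pos'],st['tcp_rot'],st['gripper_width'])
print(proj(c,[.4335,-.3028,.071]),proj(c,[.4855,-.1946,.041]))
h=cv2.cvtColor(im,cv2.COLOR_RGB2HSV); m=(((h[...,0]<4)|(h[...,0]>174))&(h[...,1]>140)&(h[...,2]>70)).astype(np.uint8)
k,lab,S,C=cv2.connectedComponentsWithStats(m)
for j in range(1,k):
    if S[j,4]>100:
        ct=max(cv2.findContours((lab==j).astype(np.uint8),0,1)[0],key=cv2.contourArea)
        print(S[j],[(np.round(onz(c,*p,.071)[:2]*1000).tolist(),p.tolist()) for p in cv2.approxPolyDP(cv2.convexHull(ct)[:,0],2,True)[:,0]])
E
```

```text
[ 0.43594699 -0.30431161  0.13078954] [5.35791553e-04 8.46662031e-01 5.32130652e-01 2.94647663e-04] 0.05572951637030856
[316.65588363 222.89264162] [316.30427319   6.41835133]
[ 308  178   16   74 1021] [([445.0, -279.0], [317, 178]), ([447.0, -281.0], [321, 181]), ([445.0, -288.0], [323, 192]), ([431.0, -315.0], [322, 242]), ([426.0, -319.0], [318, 251]), ([423.0, -317.0], [311, 251]), ([424.0, -311.0], [308, 242]), ([436.0, -287.0], [308, 198]), ([441.0, -280.0], [311, 183])]
```

View pics/w6.png

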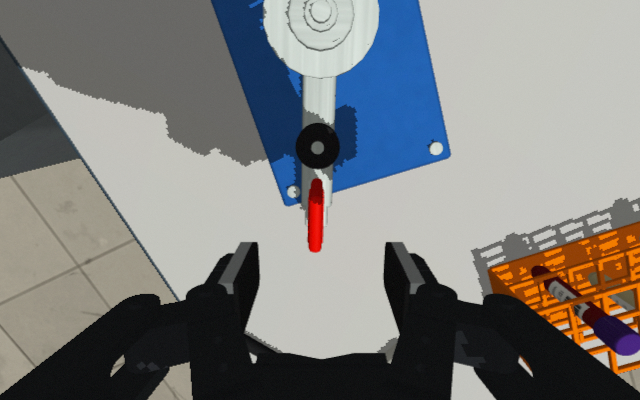

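The tab's top face is at (315,222), centred and square between the fingers. The pivot lies straight ahead. I'll descend and pinch.

>>> send_rows:
  increments:
    - {"offset":[0,0,20],"angular":[0,0,0]}
    - {"offset":[0,0,45],"angular":[0,0,0]}
    - {"offset":[0,0,62],"angular":[0,0,0]}
    - {"offset":[0,0,70],"angular":[0,0,0]}
    - {"offset":[0,0,70],"angular":[0,0,0]}
    - {"offset":[0,0,70],"angular":[0,0,0]}

```text
time_s: 8.95
tool_pos: [0.436, -0.3045, 0.0611]
tcp_rot: [0.001, 0.847, 0.532, 0.0]
force: [-0.2, 0.0, 0.5]
gripper_width: 0.0556
gripper_force: 0.0
```

>>> send_rows:
  increments:
    - {"offset":[0,0,0],"angular":[0,0,0]}
    - {"offset":[0,0,0],"angular":[0,0,0]}
    - {"offset":[0,0,0],"angular":[0,0,0]}
    - {"offset":[0,0,0],"angular":[0,0,0]}
    - {"offset":[0,0,0],"angular":[0,0,0]}
    - {"offset":[0,0,0],"angular":[0,0,0]}
    - {"offset":[0,0,0],"angular":[0,0,0]}
    - {"offset":[0,0,0],"angular":[0,0,0]}
  grip: 1
  grip_force: 50

```text
time_s: 9.75
tool_pos: [0.4349, -0.3042, 0.0602]
tcp_rot: [-0.0, 0.847, 0.532, -0.0]
force: [-5.0, 1.7, 6.1]
gripper_width: 0.0071
gripper_force: 53.0
```

>>> send_rows:
  increments:
    - {"offset":[0.2,7,0],"angular":[0,0,-3.3]}
    - {"offset":[0.8,14,0],"angular":[0,0,-6.7]}
    - {"offset":[1.8,20.8,0],"angular":[0,0,-10]}
    - {"offset":[3.2,27.6,0],"angular":[0,0,-13.3]}
    - {"offset":[5,34.5,0],"angular":[0,0,-16.7]}
    - {"offset":[7.2,41,0],"angular":[0,0,-20]}
    - {"offset":[9.8,47.4,0],"angular":[0,0,-23.3]}
    - {"offset":[12.7,53.7,0],"angular":[0,0,-26.6]}
    - {"offset":[12.7,53.7,0],"angular":[0,0,-26.6]}

```text
time_s: 10.65
tool_pos: [0.4885, -0.3159, 0.0601]
tcp_rot: [-0.001, 0.701, 0.713, -0.0]
force: [-9.0, 4.4, 12.0]
gripper_width: 0.0073
gripper_force: 53.8
```

```bash
python3 - <<'E'
from h import *
st=bot.get_state(); T=rot(st['tcp_rot']); p=np.array([.4855,-.1946]); v=st['tool_pos'][:2]-p
a=np.arctan2(v[1],v[0])+np.radians(115.6)
print(st['tool_pos'],st['force'],st['gripper_width'],np.hypot(*v),'theta',a,'yaw',np.arctan2(T[1,1],T[0,1])+np.radians(25.6))
E
```

```text
[ 0.48850368 -0.31591842  0.06010799] [-8.99507328  4.42853004 12.03206412] 0.007282221133348642 0.12135559463226019 theta 0.4715578473048312 yaw 0.464604573964857
```

>>> send_rows:
  increments:
    - {"offset":[0.1,4,0],"angular":[0,0,-2]}
    - {"offset":[0.3,8,0],"angular":[0,0,-4]}
    - {"offset":[0.7,12,0],"angular":[0,0,-5.8]}
    - {"offset":[0.9,14.5,0],"angular":[0,0,-6.9]}
    - {"offset":[0.9,14.5,0],"angular":[0,0,-6.9]}
    - {"offset":[0.9,14.5,0],"angular":[0,0,-6.9]}
    - {"offset":[0.9,14.5,0],"angular":[0,0,-6.9]}

```text
time_s: 11.35
tool_pos: [0.5021, -0.3149, 0.0601]
tcp_rot: [-0.001, 0.658, 0.753, -0.0]
force: [-8.4, 3.5, 10.1]
gripper_width: 0.0071
gripper_force: 53.5
```

```bash
python3 - <<'E'
from h import *
st=bot.get_state(); T=rot(st['tcp_rot']); p=np.array([.4855,-.1946]); v=st['tool_pos'][:2]-p
a=np.arctan2(v[1],v[0])+np.radians(115.6)
print(st['tool_pos'],st['force'],st['gripper_width'],np.hypot(*v),'theta',a,'yaw',np.arctan2(T[1,1],T[0,1])+np.radians(25.6))
_,w=snap('wrist','w7.png'); _,s=snap('side','s7.png')
a=w[:, 120:520][:,:,::-1]; b=cv2.resize(s[130:330,230:430][:,:,::-1],(400,400)); cv2.imwrite('pics/c7.png',np.hstack([a,b]))
E
```

```text
[ 0.50214641 -0.31485997  0.0601408 ] [-8.41754764  3.51483327 10.06503355] 0.0071387358474728204 0.12140660065320524 theta 0.5843504537849873 yaw 0.5821790801223898
```

View pics/c7.png

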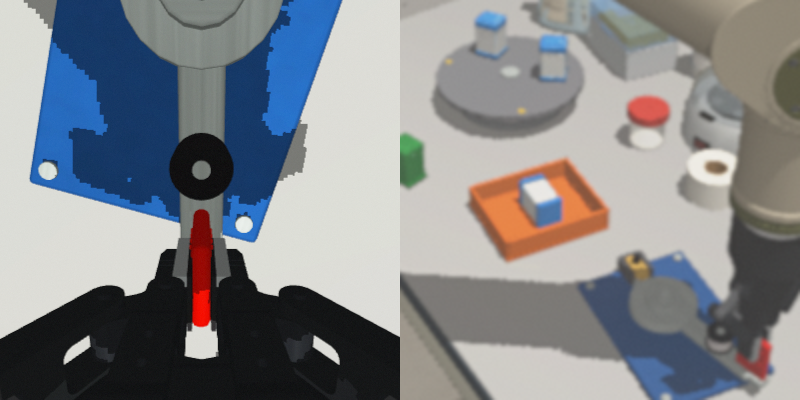

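The wrist view shows the tab pinched square between the pads at (200,265), with the arm swung to about 0.58 rad. The side view shows the cartridge in the tray, both others standing, and the cup and roll in place.

```bash
python3 -c "
from plant import order
print(order.sign_off())"
```

```text
the job is handed in; nothing more can be done
None
```

The tipped cartridge is in the reject tray, released. The fingers are still holding the tensioner arm by its tab at about 0.58 rad as measured, past the 0.50 mark, and the job is handed in; the interface gave no verdict.

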